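Lock the knee axle housing in its quick clamp

TASK

The carbon knee axle housing lies in the open quick clamp on the table. Without picking anything up, swing the clamp strap over the housing with the back of a finger until it is fully home, then push the cam lever over and down until it lies flat above the strap. Leave the housing in its cradle and the other things on the table where they stand.

Things in the scene. Friction and masses are not known exactly. Their poses are not given: they have to be found in the camera images.
- clamp_base: Aluminium base plate of the quick clamp, bolted to the table, 110 (x) x 230 (y) x 12 mm. Origin: centre of its underside; z up. Steel hinge posts of the strap at y = -85 mm (86 mm high, 49 wide in x), posts of the cam lever at y = +85 mm (94 mm high, 43 wide in x); all 22 mm long in y. The cradle with the housing is in the middle. Strap and lever move in its y-z plane.
- strap_hinge (a point): Centre of the strap's hinge pin, at (0, -85, 73.5) mm in the base's frame; the pin runs along the base's x. Moves with the base only; its axes are the base's.
- clamp_strap (a joint): Strap angle: 0 = fully home, level over the housing, pointing to the base's +y (hard stop; its pad is then 1.5 mm above the housing); grows as it opens upward; 1.57 = upright; 1.95 = open stop, leaning away from the housing. Starts at 1.65 to 1.9. Stiff hinge: stays wherever it is left, takes 0.16 N m (2 to 3 N at 70 mm from the pin) plus its weight, 140 g, to move.
- strap_tip (a point): Middle of the strap's free end, 150 mm from the hinge pin. The strap is a flat plain steel bar 28 mm wide, 6 mm thick, mid-plane through the pin axis; under it a black rubber pad 36 mm long, 5 mm thick, centred 85 mm from the pin. Axes turn with the strap: y along the bar away from the pin, z out of its outer face (on top when home), the face to push.
- lever_pivot (a point): Centre of the cam lever's pivot pin, at (0, 85, 86) mm in the base's frame; the pin runs along the base's x. Moves with the base only; its axes are the base's.
- cam_lever (a joint): Lever angle: 0 = down (locked), level, pointing to the base's -y above the strap (hard stop, lever 4.5 mm clear of the closed strap); grows as it is raised; 1.57 = upright; 2.2 = open stop, leaning outward to the base's +y. Starts at 1.8 to 2.15. Stiff: stays wherever it is left, takes about 0.12 N m (2 to 3 N at 50 mm from the pivot) to move.
- lever_tip (a point): Middle of the cam lever's free end, 70 mm from the pivot. The lever is a dark steel bar 20 mm wide, 10 mm thick, edges rounded, mid-plane through the pivot axis, with a round 24 mm cam at the pivot and a small bulge on the strap side. Push the face that is on top when the lever is down (the +y one while it stands).
- knee_housing: Carbon knee axle housing, a black block 64 (x) x 50 (y) x 44 (z) mm with rounded edges and a round 30 mm axle boss 12 mm long on each x end; loose, about 320 g. Origin: centre of its underside, which rests on the cradle floor 20 mm above the table. Low white ridges keep it in place with 1.5 mm of play.
- bolt_block: Bystander: stainless pivot bolt block 60 x 40 x 30 mm with three upright 12 mm pins 22 mm high on it. Origin: centre of the underside.
- snubber_sleeve: Bystander: red nylon tube standing on end, 38 mm across, 11 mm bore radius, 45 mm high. Origin: centre of the underside.
- socket_plate: Bystander: blue aluminium socket plate lying flat, 88 x 88 x 8 mm, with a 30 mm centre hole and four small ones. Origin: centre of the underside.
- canister: Bystander: clear screw-top canister with white lid, 80 mm across, 110 mm high. Origin: centre of the underside.
Not all that is in view belongs to the job. What is shaped like the knee_housing but orange, pink or purple is not meant.

How it is judged (in metres and radians):
On the way, in this order (a step that is already met when the one before it is completed fails the run):
1. the fingers are swinging the strap over (they touch the clamp while the strap is part-way) (contact force between the fingers and clamp_base above 0.2 N and value of joint clamp_strap between 0.2 and 1.3 rad), for 0.05 s.
2. the clamp strap is swung fully over the housing (value of joint clamp_strap below 0.08 rad), for 0.2 s.
3. the cam lever is pushed down over the closed strap (value of joint cam_lever below 0.12 rad and value of joint clamp_strap below 0.08 rad), for 0.2 s.
At the end, for the whole second after the job is handed in: The strap is home (within 0.08 rad of its stop), the cam lever is down (within 0.12 rad of its stop), the housing lies upright and still in its cradle (within 8 mm sideways and 4 mm in height), and no bystander has moved more than 20 mm (all of step 3 and z of knee_housing in the frame of clamp_base between 0.017 and 0.024 m and horizontal distance between knee_housing and clamp_base below 0.008 m and angle between knee_housing's own z axis and vertical below 0.1 rad and linear speed of knee_housing below 0.02 m/s and distance of each of bolt_block, snubber_sleeve, socket_plate, canister from where it was at the start of the episode below 0.02 m); the robot touches nothing.
It fails at once if the cam lever is pushed down (below 0.8 rad) while the strap is still open (above 0.2 rad) (value of joint cam_lever below 0.8 rad and value of joint clamp_strap above 0.2 rad).
It fails at once if the housing is lifted or pushed out of its cradle (moved more than 10 mm) (distance of knee_housing from where it was at the start of the episode above 0.01 m).
It fails at once if a bystander (bolt block, sleeve, socket plate or canister) is lifted or pushed away (more than 20 mm) or tipped over (distance of any of bolt_block, snubber_sleeve, socket_plate, canister from where it was at the start of the episode above 0.02 m or angle between any of bolt_block, snubber_sleeve, socket_plate, canister's own z axis and vertical above 0.3 rad).
It also fails if it takes over 64 s, if anything falls off the work surface, if the arm or the gripper's body presses on something with over 40 N, if the wrist force passes 120 N, or if a joint passes its speed limit or range.

ROBOT

A 7-joint arm with a two-finger parallel gripper is mounted at the origin on the work surface. World frame = base frame: x ahead of the robot, y to its left, z up, the work surface at z = 0. Lengths are in m, angles in degrees, forces in N, time in s.
With the tool pointing down it reaches from about 0.4 to 0.875 m from the base axis. Payload 19.3 kg.
Tool frame: the origin (TCP) lies at the very end of the fingers, on their centre line; the grasp point (between the pads) lies 19 mm behind it (env.hold_point_z is the distance from the TCP to the grasp point, in m); z points along the fingers, y is the line along which they close (so a half turn about z gives the same grasp; the last joint's range is limited). The gripper opens to 85 mm and grips with 20 to 120 N. Pads are 22 mm wide; open, the fingers measure 114 mm over their backs; the gripper's body (76 mm by 85 mm) begins 54 mm behind the grasp point. The pads swing forward as they close: fully open they stand 13 mm farther back than shut.
Start: joints at [69.03, 29.874, -2.08, 91.645, 1.215, 58.505, -6.463], TCP at [0.182, -0.598, 0.231] pointing down, gripper open.
Joint ranges: [-166.77, 166.77], [-17.47, 122.26], [-85.68, 81.53], [9.62, 139.38], [-72.42, 252.41], [9.2, 110.78], [-144.41, 144.41]. Speed limits (degrees/s): [108.29, 108.29, 136.94, 136.94, 172.46, 172.46, 172.46].

INTERFACE

Orientations are given as a 3x3 rotation matrix whose columns are the frame's x, y, z axes.
In Python, from plant import sense, viewer, env gives the robot as it stands.
- The arm moves only by the tool send_rows, never from a script. Its argument "steps" is a list of rows, each an object with "delta_pos": the shift along the tool's x, y, z in m, a list of three; "twist": the turn, a rotation vector about the tool's x, y, z in degrees, a list of three. In form: [{"delta_pos": [tx, ty, tz], "twist": [wx, wy, wz]}, ...]. A call has 1 to 20 rows; each row shifts and turns the commanded pose from where the row before left it, along the tool's axes as they then stand; what a row does not reach is not made up. A row lasts 1/12 s, in which the tool goes at most 41.7 mm and 7.16 degrees, less where a joint would pass 70% of its speed; a pose out of reach is approached as far as the arm can. A call is refused whole if a number of a shift passes 0.0417 or a number of a turn 7.16, either way. A call with a gripper value outside its range is refused whole. "fingers" is the opening in per cent of the stroke, from 0 (shut) to 100 (fully open), set as the call begins (left out, the last holds). The fingers move at their own pace and stop on an object; the grip force is fixed at half the most. Time passes only in rows, so rows that do not move let the fingers close. It gives the time, the measured TCP pose, the force, the opening and the grip force at its end, in the units of the state.
- sense(): the state, without advancing time (a new reading comes with each control period).
- viewer.get_image(name): name is "scene" or "top" or "wrist"; returns the picture (480x640x3 uint8, red, green, blue); there is no depth.
- viewer.camera_model(name): a dict with "mtx" (3x3 intrinsics, pixels), "xyz" and "rotation" of the camera in the world. Camera axes: x right, y down, z forward; pixel columns grow to the right and rows downward; lengths in m; the calibration is good to about 2 mm. The wrist camera is an equidistant fisheye: a pixel r from the principal point sees the ray r / f radians off the axis. A picture is of the moment at which its call begins: read the wrist's pose just before it. camera_model takes no time and is no camera call; for the wrist camera it gives the pose at the moment of the call.
- env.job_done(): hands the job in; it is judged then, once.
The state is a dict: "t": time; "joints": joint angles; "joint_velocities": joint speeds; "joint_efforts": joint torques, N m; "tcp_pos": TCP position; "orientation": TCP orientation; "ft_force": force on the tool from outside, world axes, zero at the start; "torque": the same for the moment, N m; "opening": finger opening in m; "gripper_force": force on a finger pad.
Only numpy, scipy, OpenCV 4.12 (cv2) and the standard library are available. Lean on these libraries where they do the work, as an engineer would, in place of code of your own. Each camera call takes 0.05 s, during which the arm holds its last target. There are 200 camera calls.

## Working session

There is one attempt and no reset: what is moved stays moved. The work goes in short steps, Python scripts to look and compute and a tool call to move; the robot and the scene stay as the last step left them, time stands still between calls to the robot, and variables do not carry over. Pictures are saved under pics/ and viewed, at most 10 in all, crops included, and the job is handed in when it is done.

Besides the shell and the picture viewer there is one more tool, called after "Request:" by a JSON object that holds its "method" and its "body". send_rows: Moves the arm, as the interface text tells. Its arguments: {"type":"object","properties":{"steps":{"type":"array","items":{"type":"object","properties":{"delta_pos":{"type":"array","items":{"type":"number"}},"twist":{"type":"array","items":{"type":"number"}}}}},"fingers":{"type":"number"}},"required":["steps"]}

```bash
mkdir -p pics
python3 - <<'E'
from plant import sense, viewer, env
import cv2,numpy as np
s=sense();print({k:np.round(v,3).tolist() for k,v in s.items()})
for n in ["scene","top"]:
    cv2.imwrite(f"pics/{n}0.png",viewer.get_image(n)[:,:,::-1]); m=viewer.camera_model(n);print(n,{k:np.round(v,4).tolist() if not isinstance(v,str) else v for k,v in m.items()})
E
```

```text
{'t': 0.0, 'joints': [69.031, 29.908, -2.081, 91.673, 1.215, 58.506, -6.461], 'joint_velocities': [0.009, 0.062, 0.101, 0.017, -0.128, -0.083, 0.004], 'joint_efforts': [0.0, -92.709, 1.98, -36.993, 0.018, 0.008, 0.0], 'tcp_pos': [0.182, -0.598, 0.231], 'orientation': [[0.957, 0.292, -0.0], [0.292, -0.957, 0.001], [-0.0, -0.001, -1.0]], 'ft_force': [0.497, -0.015, 0.558], 'torque': [0.039, 0.003, 0.027], 'gripper_force': 0.0, 'opening': 0.085}
scene {'mtx': [[623.3599, 0.0, 308.3218], [0.0, 623.3599, 241.7634], [0.0, 0.0, 1.0]], 'xyz': [0.97, -0.7088, 1.1512], 'rotation': [[0.8392, 0.4484, -0.3076], [0.5435, -0.6753, 0.4985], [0.0158, -0.5856, -0.8105]]}
top {'mtx': [[571.2939, 0.0, 324.0489], [0.0, 571.2939, 236.6798], [0.0, 0.0, 1.0]], 'xyz': [0.394, -0.0619, 1.028], 'rotation': [[0.0137, -0.9842, 0.1766], [-0.9996, -0.0092, 0.0259], [-0.0239, -0.1769, -0.9839]]}
```

View pics/scene0.png

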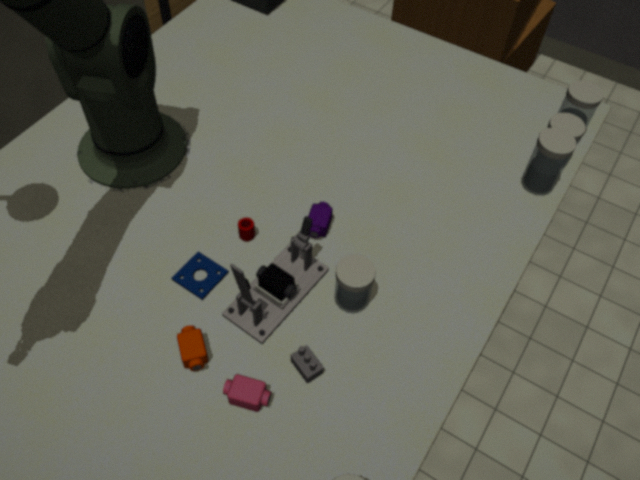

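View pics/top0.png

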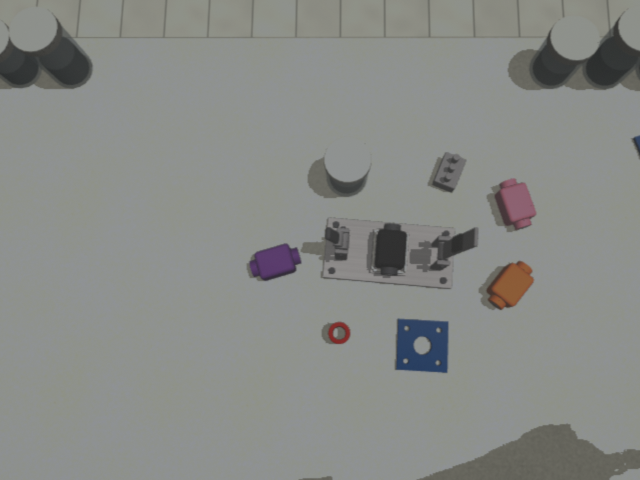

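Top view: the base plate spans px (323-455, 217-288). The strap hinge is on the right, with the strap leaning out to (477,238). The lever is on the left, with its tip near (325,237). The black block at (391,249) in the cradle is the housing. The purple (275,262), pink (516,203) and orange (511,285) blocks are decoys. The plate corners come next, with an enlarged crop to confirm.

```bash
cat > h.py <<'E'
import numpy as np
def ray(m,uv):
    d=np.linalg.inv(m["mtx"])@np.array([*uv,1.]); d=np.array(m["rotation"])@d; return np.array(m["xyz"]),d/np.linalg.norm(d)
def onz(m,uv,z):
    o,d=ray(m,uv); return o+d*(z-o[2])/d[2]
def onplane(m,uv,p,n):
    o,d=ray(m,uv); return o+d*((p-o)@n)/(d@n)
def proj(m,P):
    c=np.array(m["rotation"]).T@(np.asarray(P)-m["xyz"]); c=np.array(m["mtx"])@c; return c[:2]/c[2]
E
python3 - <<'E'
import cv2
a=cv2.imread("pics/top0.png")[200:300,305:490]; a=cv2.resize(a,None,fx=4,fy=4,interpolation=cv2.INTER_CUBIC)
b=cv2.imread("pics/scene0.png")[200:350,210:340]; b=cv2.resize(b,None,fx=4,fy=4,interpolation=cv2.INTER_CUBIC)
import numpy as np
a=cv2.convertScaleAbs(a,alpha=1.7);b=cv2.convertScaleAbs(b,alpha=1.7)
cv2.imwrite("pics/ctop.png",a);cv2.imwrite("pics/cscene.png",b)
E
```

```text
(no output)
```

View pics/ctop.png

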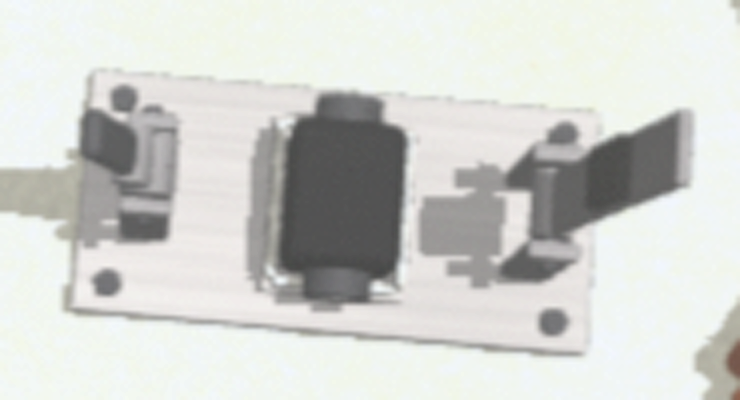

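View pics/cscene.png

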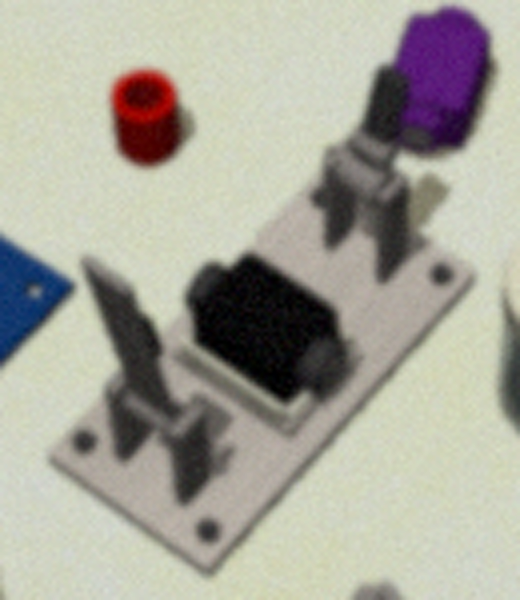

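Crop: the housing (black) is seated in the cradle. The plate corners are at crop px (93,70), (600,112), (585,353), (70,308), the strap's free end is around (685,148), and the lever's free end is around (90,135).

Run:
```python
from plant import viewer
from h import *
T=viewer.camera_model("top");S=viewer.camera_model("scene")
ct=lambda u,v:(305+u/4-.4,200+v/4-.4)
cs=lambda u,v:(210+u/4-.4,200+v/4-.4)
C=np.array([onz(T,ct(*p),.012) for p in [(93,70),(600,112),(585,353),(70,308)]])
print(C.round(4)); print([np.linalg.norm(C[i]-C[i-1]).round(4) for i in range(4)])
D=np.array([onz(S,cs(*p),.012) for p in [(50,458),(210,572),(475,272)]]);print(D.round(4),"centre scene",((D[0]+D[2])/2).round(4))
c=C.mean(0);y=(C[0]+C[3]-C[1]-C[2]);y/=np.linalg.norm(y);x=np.cross(y,[0,0,1]);print("c",c,"x",x,"y",y,"yaw",np.degrees(np.arctan2(y[1],y[0]))-90)
c[2]=0
R=np.c_[x,y,[0,0,1]]
def loc(P):return R.T@(P-c)
for cam,name,p in[(T,"strap",ct(685,148)),(S,"strap",cs(92,264)),(T,"lever",ct(88,135)),(S,"lever",cs(391,75))]:
    l=loc(onplane(cam,p,c,x)); 
    print(name,l.round(4), "ang",np.arctan2(l[2]-.0735,l[1]+.085) if name=="strap" else np.arctan2(l[2]-.086,-(l[1]-.085)), np.hypot(l[2]-(.0735 if name=="strap" else .086),abs(l[1])-.085))
for n,P,cam in[("hingeT",[0,-.085,.0735],T),("pivT",[0,.085,.086],T)]:
    u=proj(cam,c+R@P);print(n,((u-[305,200])*4).round())
np.savez("base.npz",c=c,R=R)
for n,uv,z in[("canister",(348,148),.11),("bolt",(450,172),.03),("plate",(422,345),.008),("sleeve",(339,332),.045)]: print(n,loc(onz(T,uv,z)).round(3))
```

```text
[[ 0.6127 -0.0416  0.012 ]
 [ 0.5953 -0.2703  0.012 ]
 [ 0.4865 -0.2608  0.012 ]
 [ 0.504  -0.0327  0.012 ]]
[np.float64(0.109), np.float64(0.2294), np.float64(0.1091), np.float64(0.2288)]
[[ 0.4892 -0.2625  0.012 ]
 [ 0.5963 -0.2701  0.012 ]
 [ 0.6121 -0.0423  0.012 ]] centre scene [ 0.5507 -0.1524  0.012 ]
c [ 0.54961163 -0.15136459  0.012     ] x [ 0.9971038  -0.07605272  0.        ] y [0.07605272 0.9971038  0.        ] yaw -4.361711357224351
strap [-0.     -0.1068  0.2186] ang 1.719904559105887 0.14671911018476982
strap [-0.     -0.1131  0.2386] ang 1.7394459619241813 0.1674976185974101
lever [0.     0.1091 0.145 ] ang 1.9581070325442012 0.06370930422791392
lever [-0.      0.1051  0.153 ] ang 1.8618722636699387 0.06996745619356708
hingeT [549. 203.]
pivT [146. 164.]
canister [0.155 0.087 0.11 ]
bolt [ 0.152 -0.098  0.03 ]
plate [-0.158 -0.07   0.008]
sleeve [-0.149  0.077  0.045]
```

Request:
{"method": "send_rows", "body": {"fingers": 0, "steps": [{"delta_pos": [0,0,0],"twist": [0,0,7.1]},{"delta_pos": [0,0,0],"twist": [0,0,7.1]},{"delta_pos": [0,0,0],"twist": [0,0,7.1]},{"delta_pos": [0.0208,-0.018,0],"twist": [0,0,0]},{"delta_pos": [0.0208,-0.018,0],"twist": [0,0,0]},{"delta_pos": [0.0208,-0.018,0],"twist": [0,0,0]},{"delta_pos": [0.0208,-0.018,0],"twist": [0,0,0]},{"delta_pos": [0.0208,-0.018,0],"twist": [0,0,0]},{"delta_pos": [0.0208,-0.018,0],"twist": [0,0,0]},{"delta_pos": [0.0208,-0.018,0],"twist": [0,0,0]},{"delta_pos": [0.0208,-0.018,0],"twist": [0,0,0]},{"delta_pos": [0.0208,-0.018,0],"twist": [0,0,0]},{"delta_pos": [0.0208,-0.018,0],"twist": [0,0,0]},{"delta_pos": [0.0208,-0.018,0],"twist": [0,0,0]},{"delta_pos": [0.0208,-0.018,0],"twist": [0,0,0]},{"delta_pos": [0.0208,-0.018,0],"twist": [0,0,0]},{"delta_pos": [0.0208,-0.018,0],"twist": [0,0,0]},{"delta_pos": [0.0208,-0.018,0],"twist": [0,0,0]},{"delta_pos": [0.0208,-0.018,0],"twist": [0,0,0]}]}}

```text
t: 1.68
tcp_pos: [0.5367, -0.3349, 0.231]
orientation: [[0.997, -0.076, -0.001], [-0.076, -0.997, 0.0], [-0.001, -0.0, -1.0]]
ft_force: [1.0, -0.4, 0.0]
opening: -0.0002
gripper_force: 0.0
```

Request:
{"method": "send_rows", "body": {"steps": [{"delta_pos": [0,0,0.019],"twist": [0,0,0]},{"delta_pos": [0,0,0.019],"twist": [0,0,0]},{"delta_pos": [0,0,0.018],"twist": [0,0,0]},{"delta_pos": [0,0,0],"twist": [0,0,0]}]}}

```text
t: 2.02
tcp_pos: [0.5344, -0.3349, 0.1718]
orientation: [[0.997, -0.075, -0.005], [-0.075, -0.997, 0.002], [-0.005, -0.002, -1.0]]
ft_force: [0.5, 0.4, -1.4]
opening: -0.0002
gripper_force: 0.0
```

```bash
cat > look.py <<'E'
import sys,cv2,numpy as np
from plant import sense,viewer
from h import *
tag=sys.argv[1]; B=np.load("base.npz");c,R=B["c"],B["R"]
s=sense(); print("t",s["t"],"tcp base",(R.T@(s["tcp_pos"]-c)).round(4),"F base",(R.T@s["ft_force"]).round(2))
S=viewer.get_image("scene")[:,:,::-1][190:340,210:360];S=cv2.resize(S,(450,450),interpolation=cv2.INTER_CUBIC)
W=cv2.resize(viewer.get_image("wrist")[:,:,::-1],(340,255))
o=np.zeros((450,790,3),np.uint8);o[:,:450]=S;o[:255,450:]=W
cv2.imwrite(f"pics/{tag}.png",cv2.convertScaleAbs(o,alpha=1.6))
E
python3 look.py l1
```

```text
t 2.0167 tcp base [-0.0012 -0.1841  0.1718] F base [ 0.47  0.4  -1.43]
```

View pics/l1.png

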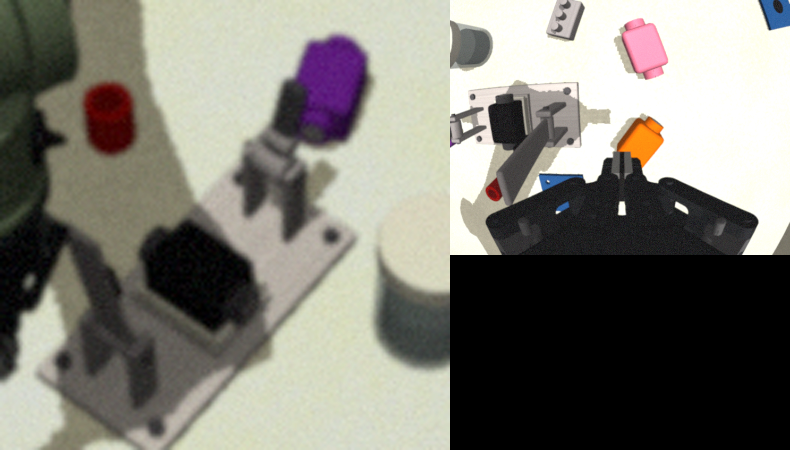

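The closed fingers stand behind the strap's outer face (crop px 60-100, 230-330), clear of it and lined up with the strap in x. Next: the arc waypoints.

Run:
```python
import numpy as np
p=np.array([-.184,.172])
P=[]
for th,r in zip(np.linspace(1.7,0,18),np.linspace(.112,.095,18)):
    e=np.array([np.cos(th),np.sin(th)]);n=np.array([-e[1],e[0]])
    P.append(np.array([-.085,.0735])+r*e+.003*n-[.0145,0])
P=np.array(P);print(P[0]-p,P[0]);print(np.c_[np.linspace(1.7,0,18)[1:],-np.diff(P,axis=0)].round(4));print(P[-1])
```

```text
[0.06709442 0.01217993] [-0.11690558  0.18417993]
[[ 1.60e+00 -1.12e-02 -2.00e-04]
 [ 1.50e+00 -1.10e-02  9.00e-04]
 [ 1.40e+00 -1.08e-02  2.00e-03]
 [ 1.30e+00 -1.04e-02  3.10e-03]
 [ 1.20e+00 -1.00e-02  4.10e-03]
 [ 1.10e+00 -9.40e-03  5.00e-03]
 [ 1.00e+00 -8.80e-03  5.90e-03]
 [ 9.00e-01 -8.10e-03  6.60e-03]
 [ 8.00e-01 -7.30e-03  7.40e-03]
 [ 7.00e-01 -6.50e-03  8.00e-03]
 [ 6.00e-01 -5.60e-03  8.50e-03]
 [ 5.00e-01 -4.70e-03  8.90e-03]
 [ 4.00e-01 -3.70e-03  9.30e-03]
 [ 3.00e-01 -2.70e-03  9.50e-03]
 [ 2.00e-01 -1.70e-03  9.60e-03]
 [ 1.00e-01 -8.00e-04  9.60e-03]
 [ 0.00e+00  2.00e-04  9.60e-03]]
[-0.0045  0.0765]
```

Request:
{"method": "send_rows", "body": {"steps": [{"delta_pos": [0,-0.0112,-0.002]},{"delta_pos": [0,-0.0112,-0.002]},{"delta_pos": [0,-0.0112,-0.002]},{"delta_pos": [0,-0.0112,-0.002]},{"delta_pos": [0,-0.0112,-0.002]},{"delta_pos": [0,-0.0112,-0.002]},{"delta_pos": [0,-0.0112,-0.0002]},{"delta_pos": [0,-0.011,0.0009]},{"delta_pos": [0,-0.0108,0.002]},{"delta_pos": [0,-0.0104,0.0031]},{"delta_pos": [0,-0.01,0.0041]},{"delta_pos": [0,-0.0094,0.005]},{"delta_pos": [0,-0.0088,0.0059]},{"delta_pos": [0,-0.0081,0.0066]},{"delta_pos": [0,0,0]},{"delta_pos": [0,0,0]}]}}

```text
invalid input at $.steps[0]: expected keys delta_pos, twist
```

```bash
python3 look.py l2
```

```text
t 2.1167 tcp base [ 1.000e-04 -1.851e-01  1.752e-01] F base [ 0.12 -1.06  0.88]
```

View pics/l2.png

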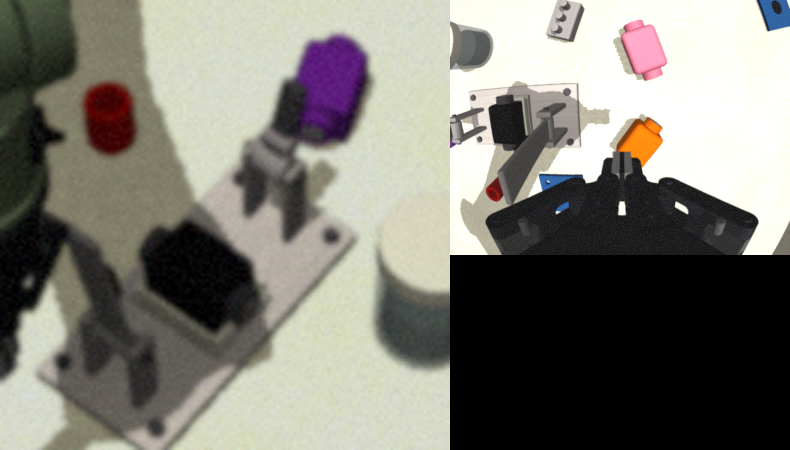

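The call was refused because each row needs a twist, so nothing moved and the view is unchanged. I'm resending with twist included.

Request:
{"method": "send_rows", "body": {"steps": [{"delta_pos": [0,-0.0113,-0.0015],"twist": [0,0,0]},{"delta_pos": [0,-0.0113,-0.0015],"twist": [0,0,0]},{"delta_pos": [0,-0.0113,-0.0015],"twist": [0,0,0]},{"delta_pos": [0,-0.0113,-0.0015],"twist": [0,0,0]},{"delta_pos": [0,-0.0113,-0.0015],"twist": [0,0,0]},{"delta_pos": [0,-0.0113,-0.0015],"twist": [0,0,0]},{"delta_pos": [0,-0.0112,-0.0002],"twist": [0,0,0]},{"delta_pos": [0,-0.011,0.0009],"twist": [0,0,0]},{"delta_pos": [0,-0.0108,0.002],"twist": [0,0,0]},{"delta_pos": [0,-0.0104,0.0031],"twist": [0,0,0]},{"delta_pos": [0,-0.01,0.0041],"twist": [0,0,0]},{"delta_pos": [0,-0.0094,0.005],"twist": [0,0,0]},{"delta_pos": [0,-0.0088,0.0059],"twist": [0,0,0]},{"delta_pos": [0,-0.0081,0.0066],"twist": [0,0,0]},{"delta_pos": [0,0,0],"twist": [0,0,0]},{"delta_pos": [0,0,0],"twist": [0,0,0]}]}}

```text
t: 3.55
tcp_pos: [0.5468, -0.1884, 0.1563]
orientation: [[0.997, -0.075, -0.001], [-0.075, -0.997, 0.0], [-0.001, -0.0, -1.0]]
ft_force: [-0.1, -0.7, 0.8]
opening: -0.0004
gripper_force: 0.0
```

```bash
python3 look.py l3
```

```text
t 3.55 tcp base [ 1.000e-04 -3.720e-02  1.563e-01] F base [-0.02 -0.72  0.81]
```

View pics/l3.png

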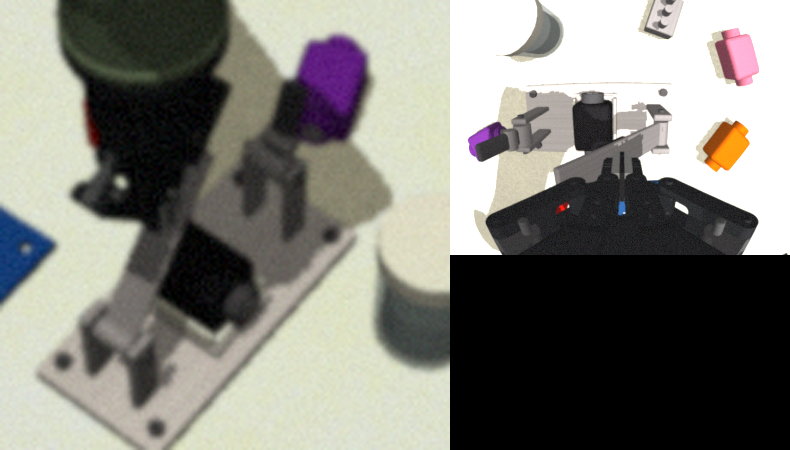

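The strap is part-way over (around 0.9 rad), running from px (110,330) to (200,160) under the fingertip. I'm continuing the arc to home, with a small press at the end.

Request:
{"method": "send_rows", "body": {"steps": [{"delta_pos": [0,-0.0073,0.0074],"twist": [0,0,0]},{"delta_pos": [0,-0.0065,0.008],"twist": [0,0,0]},{"delta_pos": [0,-0.0056,0.0085],"twist": [0,0,0]},{"delta_pos": [0,-0.0047,0.0089],"twist": [0,0,0]},{"delta_pos": [0,-0.0037,0.0093],"twist": [0,0,0]},{"delta_pos": [0,-0.0027,0.0095],"twist": [0,0,0]},{"delta_pos": [0,-0.0017,0.0096],"twist": [0,0,0]},{"delta_pos": [0,-0.0008,0.0096],"twist": [0,0,0]},{"delta_pos": [0,0,0.005],"twist": [0,0,0]},{"delta_pos": [0,0,0.003],"twist": [0,0,0]},{"delta_pos": [0,0,0],"twist": [0,0,0]},{"delta_pos": [0,0,0],"twist": [0,0,0]}]}}

```text
t: 4.65
tcp_pos: [0.5496, -0.1563, 0.0781]
orientation: [[0.997, -0.076, -0.0], [-0.076, -0.997, -0.0], [-0.0, 0.0, -1.0]]
ft_force: [-0.3, 0.8, -0.8]
opening: -0.0001
gripper_force: 0.0
```

Request:
{"method": "send_rows", "body": {"steps": [{"delta_pos": [0,0,0.001],"twist": [0,0,0]},{"delta_pos": [0,0,0.001],"twist": [0,0,0]},{"delta_pos": [0,0,0.001],"twist": [0,0,0]},{"delta_pos": [0,0,0],"twist": [0,0,0]},{"delta_pos": [0,0,0],"twist": [0,0,0]},{"delta_pos": [0,0,0],"twist": [0,0,0]}]}}

```text
t: 5.15
tcp_pos: [0.5499, -0.1562, 0.0764]
orientation: [[0.997, -0.076, 0.001], [-0.076, -0.997, -0.0], [0.001, 0.0, -1.0]]
ft_force: [-5.8, 1.4, 21.4]
opening: 0.0001
gripper_force: 10.1
```

The strap is home, with its stop felt at z=0.0764 as expected. Next: up, over the lever, and down on its outer side.

Request:
{"method": "send_rows", "body": {"steps": [{"delta_pos": [0,0,-0.01],"twist": [0,0,0]},{"delta_pos": [0,0,-0.03],"twist": [0,0,0]},{"delta_pos": [0,0,-0.03],"twist": [0,0,0]},{"delta_pos": [0,0,-0.03],"twist": [0,0,0]},{"delta_pos": [0,0,-0.03],"twist": [0,0,0]},{"delta_pos": [0,0,-0.03],"twist": [0,0,0]},{"delta_pos": [0,0,-0.03],"twist": [0,0,0]},{"delta_pos": [0,-0.0275,0],"twist": [0,0,0]},{"delta_pos": [0,-0.0275,0],"twist": [0,0,0]},{"delta_pos": [0,-0.0275,0],"twist": [0,0,0]},{"delta_pos": [0,-0.0275,0],"twist": [0,0,0]},{"delta_pos": [0,-0.0275,0],"twist": [0,0,0]},{"delta_pos": [0,-0.0275,0],"twist": [0,0,0]},{"delta_pos": [0,0,0],"twist": [0,0,0]},{"delta_pos": [0,0,0],"twist": [0,0,0]}]}}

```text
t: 6.4
tcp_pos: [0.5621, 0.0099, 0.2655]
orientation: [[0.997, -0.073, 0.0], [-0.073, -0.997, 0.0], [0.0, -0.0, -1.0]]
ft_force: [0.0, -1.3, -0.5]
opening: -0.0001
gripper_force: 0.0
```

```bash
python3 look.py l4
python3 - <<'E'
import numpy as np
P=[];A=np.linspace(1.9,0,17)
for th,r in zip(A,np.linspace(.05,.055,17)):
    e=np.array([-np.cos(th),np.sin(th)]);n=np.array([np.sin(th),np.cos(th)])
    P.append(np.array([.085,.086])+r*e+.005*n+[.0145,0])
P=np.array(P);print(P[0]);print(np.c_[A[1:],-np.diff(P,axis=0)].round(4));print(P[-1])
E
```

```text
t 6.4 tcp base [2.000e-04 1.618e-01 2.655e-01] F base [ 0.11 -1.27 -0.51]
[0.12039598 0.13169856]
[[ 1.7812e+00  5.5000e-03 -2.5000e-03]
 [ 1.6625e+00  5.8000e-03 -1.8000e-03]
 [ 1.5438e+00  6.0000e-03 -1.1000e-03]
 [ 1.4250e+00  6.1000e-03 -4.0000e-04]
 [ 1.3062e+00  6.2000e-03  4.0000e-04]
 [ 1.1875e+00  6.1000e-03  1.1000e-03]
 [ 1.0688e+00  6.0000e-03  1.8000e-03]
 [ 9.5000e-01  5.7000e-03  2.5000e-03]
 [ 8.3120e-01  5.4000e-03  3.2000e-03]
 [ 7.1250e-01  5.0000e-03  3.9000e-03]
 [ 5.9380e-01  4.6000e-03  4.5000e-03]
 [ 4.7500e-01  4.0000e-03  5.0000e-03]
 [ 3.5620e-01  3.4000e-03  5.5000e-03]
 [ 2.3750e-01  2.7000e-03  5.9000e-03]
 [ 1.1870e-01  2.0000e-03  6.2000e-03]
 [ 0.0000e+00  1.3000e-03  6.4000e-03]]
[0.0445 0.091 ]
```

View pics/l4.png

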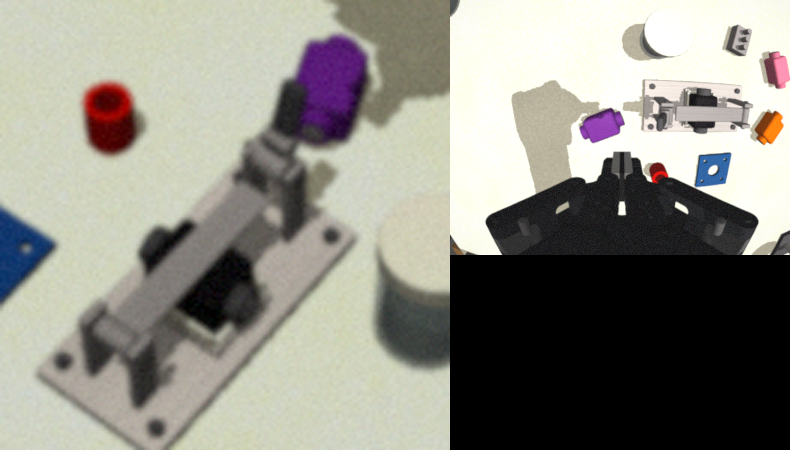

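The strap lies home over the housing (px 110-260, 190-330) and the lever still stands open at (290,110). I'm descending outside the lever and starting the push.

Request:
{"method": "send_rows", "body": {"steps": [{"delta_pos": [0,0,0.0268],"twist": [0,0,0]},{"delta_pos": [0,0,0.0268],"twist": [0,0,0]},{"delta_pos": [0,0,0.0268],"twist": [0,0,0]},{"delta_pos": [0,0,0.0268],"twist": [0,0,0]},{"delta_pos": [0,0,0.0268],"twist": [0,0,0]},{"delta_pos": [0,0,0],"twist": [0,0,0]},{"delta_pos": [0,0.0083,0],"twist": [0,0,0]},{"delta_pos": [0,0.0083,0],"twist": [0,0,0]},{"delta_pos": [0,0.0083,0],"twist": [0,0,0]},{"delta_pos": [0,0.0083,0],"twist": [0,0,0]},{"delta_pos": [0,0.0083,0],"twist": [0,0,0]},{"delta_pos": [0,0.0055,-0.0025],"twist": [0,0,0]},{"delta_pos": [0,0.0058,-0.0018],"twist": [0,0,0]},{"delta_pos": [0,0.006,-0.0011],"twist": [0,0,0]},{"delta_pos": [0,0.0061,-0.0004],"twist": [0,0,0]},{"delta_pos": [0,0.0062,0.0004],"twist": [0,0,0]},{"delta_pos": [0,0.0061,0.0011],"twist": [0,0,0]},{"delta_pos": [0,0,0],"twist": [0,0,0]},{"delta_pos": [0,0,0],"twist": [0,0,0]}]}}

```text
t: 8.08
tcp_pos: [0.5561, -0.069, 0.1352]
orientation: [[0.997, -0.077, -0.0], [-0.077, -0.997, -0.0], [-0.0, 0.0, -1.0]]
ft_force: [-0.3, -0.1, 0.4]
opening: -0.0004
gripper_force: 0.0
```

```bash
python3 look.py l5
```

```text
t 8.0833 tcp base [0.0002 0.0826 0.1352] F base [-0.32 -0.09  0.39]
```

View pics/l5.png

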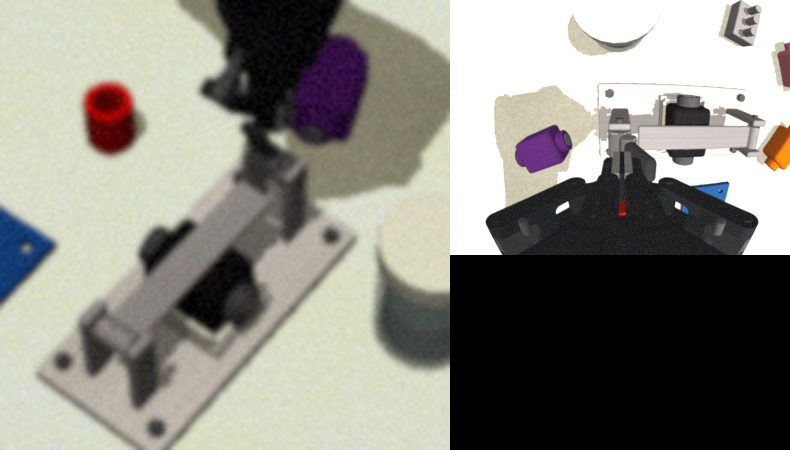

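The lever is past upright, resting against the finger at px (262,140) in the scene and (640,160) in the wrist view. I'm continuing the arc down, with a press at the end.

Request:
{"method": "send_rows", "body": {"steps": [{"delta_pos": [0,0.006,0.0018],"twist": [0,0,0]},{"delta_pos": [0,0.0057,0.0025],"twist": [0,0,0]},{"delta_pos": [0,0.0054,0.0032],"twist": [0,0,0]},{"delta_pos": [0,0.005,0.0039],"twist": [0,0,0]},{"delta_pos": [0,0.0046,0.0045],"twist": [0,0,0]},{"delta_pos": [0,0.004,0.005],"twist": [0,0,0]},{"delta_pos": [0,0.0034,0.0055],"twist": [0,0,0]},{"delta_pos": [0,0.0027,0.0059],"twist": [0,0,0]},{"delta_pos": [0,0.002,0.0062],"twist": [0,0,0]},{"delta_pos": [0,0.0013,0.0064],"twist": [0,0,0]},{"delta_pos": [0,0,0.001],"twist": [0,0,0]},{"delta_pos": [0,0,0.001],"twist": [0,0,0]},{"delta_pos": [0,0,0],"twist": [0,0,0]},{"delta_pos": [0,0,0],"twist": [0,0,0]},{"delta_pos": [0,0,0],"twist": [0,0,0]}]}}

```text
t: 9.43
tcp_pos: [0.5535, -0.1086, 0.0902]
orientation: [[0.997, -0.076, 0.001], [-0.076, -0.997, -0.0], [0.001, 0.0, -1.0]]
ft_force: [-13.0, 1.7, 47.4]
opening: 0.0002
gripper_force: 23.4
```

The lever is on its stop: z=0.090 with 47 N. I'm retreating upward and taking a check look.

Request:
{"method": "send_rows", "body": {"steps": [{"delta_pos": [0,0,-0.01],"twist": [0,0,0]},{"delta_pos": [0,0,-0.03],"twist": [0,0,0]},{"delta_pos": [0,0,-0.03],"twist": [0,0,0]},{"delta_pos": [0,0,-0.03],"twist": [0,0,0]},{"delta_pos": [0,0,-0.03],"twist": [0,0,0]},{"delta_pos": [0,-0.03,-0.03],"twist": [0,0,0]},{"delta_pos": [0,-0.03,0],"twist": [0,0,0]},{"delta_pos": [0,-0.03,0],"twist": [0,0,0]},{"delta_pos": [0,-0.03,0],"twist": [0,0,0]},{"delta_pos": [0,0,0],"twist": [0,0,0]},{"delta_pos": [0,0,0],"twist": [0,0,0]},{"delta_pos": [0,0,0],"twist": [0,0,0]}]}}

```text
t: 10.43
tcp_pos: [0.5621, 0.0103, 0.2474]
orientation: [[0.997, -0.076, -0.001], [-0.076, -0.997, -0.0], [-0.001, 0.0, -1.0]]
ft_force: [0.1, -0.7, 0.9]
opening: 0.0001
gripper_force: 0.0
```

```bash
python3 look.py l6
```

```text
t 10.4333 tcp base [1.000e-04 1.621e-01 2.474e-01] F base [ 0.13 -0.74  0.89]
```

View pics/l6.png

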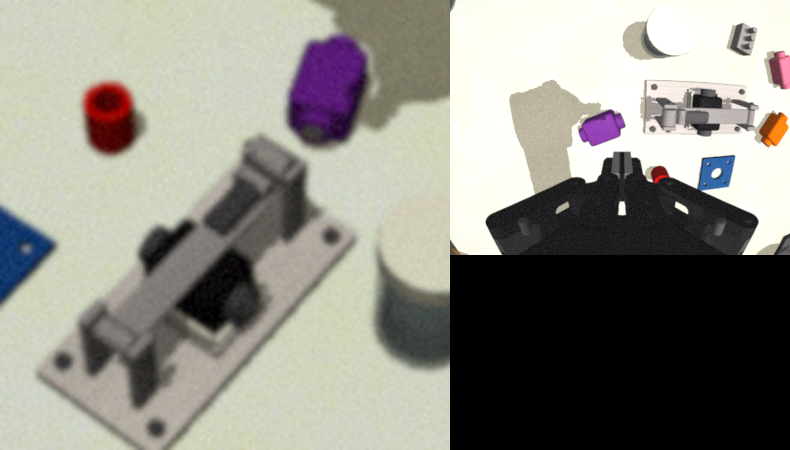

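The lever lies flat on top of the closed strap (px 205-265, 180-235). The housing is in its cradle and the other things stand where they were, so I'm handing in.

```bash
python3 -c "
from plant import env
print(env.job_done())"
```

```text
the job is handed in; nothing more can be done
None
```

I swung the strap fully home and pushed the cam lever flat above it. In the last image the housing is in its cradle and nothing else has moved; the job is handed in, but no verdict was returned.

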